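Feel out the concealed hatch release on a backup power unit

TASK

The battery hatch in the top of the grey backup power unit is held shut by a concealed catch. With the fingertips, feel lightly along the narrow trim strip in front of the hatch until you find the flush press pad, push the pad in so that the hatch springs up by itself, then take the hand away and leave the hatch standing open. Do not force or lift the hatch, do not lift or shift the unit, and leave the mug, tape gun and wrench where they are.

Things in the scene. Friction and masses are not known exactly. Their poses are not given: they have to be found in the camera images.
- unit: Backup power unit: grey sheet-steel box, about 7 kg, loose on rubber feet, 250 (x) x 360 (y) x 120 mm high, flat top. Origin at the centre of its underside, z up; its -x side is the front, with two round outlets and a switch. A carry handle stands out 27 mm from its -y side. On top, front to back: trim strip, 28 mm of plain deck, battery hatch. Pushing its sheet with over 50 N dents it.
- strip (a point): Centre of the trim strip's upper face, flush with the unit's top: x = -82, y = 0, z = 120 mm in the unit's frame, axes as the unit's. The strip is 52 mm wide (x) and 163 mm long (y), rigid, of the same grey sheet, with a fine seam round it. The press pad (joint release) lies somewhere along it, centred across it, its centre anywhere from y = -45 to +45 mm: find it by feel.
- release (a joint): Travel (m) of the press pad straight down: 0 at rest, 0.005 fully in. The pad is 40 (x) x 50 mm (y), same grey, its face 2 mm below the strip in an opening of 43 x 53 mm (a fine seam). Sprung: gives at about 2 N, about 5 N fully in, returns by itself. From about 0.003 the catch lets the hatch go; keep it in some 0.2 s for the hatch to rise clear.
- hatch: Battery hatch: grey steel flap, 132 (x) x 270 (y) x 3 mm, shut flush with the unit's top. Origin on its hinge line, at x = +105, z = 118 mm in the unit's frame; axes as the unit's when shut. Free edge at x = -27 mm in the unit's frame. Once let go, a damped spring swings the free edge up and back to a stop at 1.15 rad from level within about 2 s and keeps it there.
- mug: White ceramic mug, 80 mm across, 95 mm high, with a handle; origin under its centre. Stands beside the unit; leave alone.
- tape_gun: Yellow plastic tape gun with a roll of brown tape, lying on its side, about 220 x 105 x 58 mm; origin under it near the middle. Beside the unit; leave alone.
- wrench: Chrome combination wrench, 180 mm long, 38 mm wide, 8 mm thick, lying flat in front of the unit; origin under its middle, x along it. Leave alone.

How it is judged:
On the way:
1. the press pad is pushed in far enough to free the hatch (value of joint release above 0.0025 m).
At the end, for the whole second after the job is handed in: The hatch stands open at more than 0.95 rad from level and is at rest, the press pad has sprung back (less than 1.5 mm in), the unit is within 20 mm of where it stood, and mug, tape gun and wrench are within 30 mm of where they were (angle between hatch's own z axis and vertical above 0.95 rad and angular speed of hatch below 0.15 rad/s and value of joint release below 0.0015 m and distance of unit from where it was at the start of the episode below 0.02 m and distance of each of mug, tape_gun, wrench from where it was at the start of the episode below 0.03 m); the robot touches nothing.
It fails at once if the unit's sheet is pushed by the fingers with more than 50 N, which would dent it (contact force between the fingers and unit above 50 N).
It fails at once if the hatch, once off its seat, is forced, gripped or lifted by the hand (more than 12 N) instead of springing up by itself (angle between hatch's own z axis and vertical above 0.05 rad and contact force between the fingers and hatch above 12 N).
It fails at once if the unit is lifted or shifted by more than 20 mm (distance of unit from where it was at the start of the episode above 0.02 m).
It fails at once if a thing beside the unit is lifted or shifted by more than 30 mm (distance of any of mug, tape_gun, wrench from where it was at the start of the episode above 0.03 m).
It also fails if it takes over 42 s, if anything falls off the work surface, if the arm or the gripper's body presses on something with over 40 N, if the wrist force passes 120 N, or if a joint passes its speed limit or range.

ROBOT

A 6-joint arm with a two-finger parallel gripper is mounted at the origin on the work surface. World frame = base frame: x ahead of the robot, y to its left, z up, the work surface at z = 0. Lengths are in m, angles in rad, forces in N, time in s.
With the tool pointing down it reaches from about 0.35 to 0.975 m from the base axis. Payload 17.4 kg.
Tool frame: the origin (TCP) lies at the very end of the fingers, on their centre line; the grasp point (between the pads) lies 19 mm behind it; z points along the fingers, y is the direction in which the jaws open and shut (so a half turn about z gives the same grasp; the last joint's range is limited). The gripper opens to 85 mm and grips with 20 to 120 N. Pads are 22 mm wide; open, the fingers measure 114 mm over their backs; the gripper's body (76 mm by 85 mm) begins 54 mm behind the grasp point. The pads swing forward as they close: fully open they stand 13 mm farther back than shut.
Start: joints at [-1.322, 0.116, 1.442, -0, 1.584, -0.038], TCP at [0.191, -0.647, 0.231] pointing down, gripper open.
Joint ranges: [-2.83, 2.83], [-0.83, 2.19], [0.07, 2.5], [-1.14, 4.28], [0.01, 3], [-2.97, 2.97]. Speed limits (rad/s): [1.89, 1.89, 2.22, 3.14, 3.14, 3.14].

INTERFACE

Orientations are given as a rotation vector (axis times angle).
In Python, from bench import robot gives the robot as it stands.
- The arm moves only by the tool carry_out, never from a script. Its argument "rows" is a list of rows, each a list of 6 numbers: the shift along the tool's x, y, z in units of 0.025 m (1.0 is 0.025 m), then the turn, a rotation vector about the tool's x, y, z in units of 0.12 rad (1.0 is 0.12 rad). A call has 1 to 20 rows; each row shifts and turns the commanded pose from where the row before left it, along the tool's axes as they then stand; what a row does not reach is not made up. A row lasts 1/10 s, in which the tool goes at most 50 mm and 8.59 degrees, less where a joint would pass 70% of its speed; a pose out of reach is approached as far as the arm can. A call with a number of a shift or a turn outside -1 to 1 is refused whole. A call with a gripper value outside its range is refused whole. "gripper" is the closure, from 0 (fully open) to 1 (shut), set as the call begins (left out, the last holds). The fingers move at their own pace and stop on an object; the grip force is fixed at half the most. Time passes only in rows, so rows that do not move let the fingers close. It gives the time, the measured TCP pose, the force and the opening at its end, in the units of the state.
- robot.read_state(): the state, without advancing time (a new reading comes with each control period).
- robot.read_camera(name): name is "side" or "top"; returns a dict with "pixels" (400x640x3 uint8, red, green, blue), "z_map" (400x640 float32, m along the optical axis (not along the pixel's ray), 0 where there is no reading), "fov_y" (degrees; the focal length in pixels is half the picture's height over the tangent of half this angle, whatever the lens; pixels are square), "cx", "cy" (the principal point, pixels), "R" (3x3) and "t" (3): a world point X has camera coordinates R X + t. Camera axes: x right, y down, z forward; pixel columns grow to the right and rows downward; lengths in m; the calibration is good to about 2 mm. A picture is of the moment at which its call begins.
- robot.hand_in(): hands the job in, once; it reports no verdict.
The state is a dict: "t": time; "joint_positions": joint angles; "dq": joint speeds; "joint_efforts": joint torques, N m; "tool_pos": TCP position; "tcp_rot": TCP orientation; "force": force on the tool from outside, world axes, zero at the start; "moment": the same for the moment, N m; "grip_width": opening from 0.0 (shut) to 1.0 (fully open).
Only numpy, scipy, OpenCV 4.12 (cv2) and the standard library are available. Lean on these libraries where they do the work, as an engineer would, in place of code of your own. Each camera call takes 0.05 s, during which the arm holds its last target.

## Working session

There is one attempt and no reset: what is moved stays moved. The work goes in short steps, Python scripts to look and compute and a tool call to move; the robot and the scene stay as the last step left them, time stands still between calls to the robot, and variables do not carry over. Pictures are saved under pics/ and viewed, and the job is handed in when it is done.

Besides the shell and the picture viewer there is one more tool, called after "Call:" as a command line: name --pt "numbers of a row" for each row, then --argument value for the rest. carry_out: Moves the arm, as the interface text tells. Its arguments: {"type":"object","properties":{"rows":{"type":"array"},"gripper":{"type":"number"}},"required":["rows"]}

```bash
mkdir -p pics; cat > h.py <<'E'
import numpy as np,cv2
from bench import robot
def cam(n):
    c=robot.read_camera(n); return c
def save(c,f):
    cv2.imwrite('pics/'+f,c['pixels'][:,:,::-1])
def pt(c,u,v,z=None):
    f=200/np.tan(np.radians(c['fov_y'])/2)
    if z is None: z=c['z_map'][int(v),int(u)]
    p=np.array([(u-c['cx'])/f*z,(v-c['cy'])/f*z,z])
    return np.array(c['R']).T@(p-np.array(c['t']))
E
python3 - <<'E'
from h import *
s=robot.read_state(); print(s)
for n in('top','side'):
    c=cam(n); save(c,n+'1.png'); np.savez(n+'1.npz',**c); print(n,c['fov_y'],c['cx'],c['cy'],c['R'],c['t'])
E
```

```text
{'t': 0.0, 'joint_positions': array([-1.32182950e+00,  1.16485848e-01,  1.44227909e+00,  1.30311453e-05,
        1.58398195e+00, -3.77885533e-02]), 'dq': array([ 0.00061638, -0.00099505,  0.00143093,  0.00037117, -0.00095657,
       -0.00148967]), 'joint_efforts': array([ 8.26299652e-05, -7.32000446e+01, -6.32491636e+01, -3.48120909e-05,
        6.49060443e-03,  9.41969148e-06]), 'tool_pos': array([ 0.19087362, -0.64725219,  0.23055368]), 'tcp_rot': array([-3.10821939e+00, -4.48728667e-01,  1.70668858e-04]), 'force': array([ 0.87927124, -0.7380057 , -0.19784273]), 'moment': array([ 0.0214619 , -0.0026634 ,  0.00158746]), 'grip_width': 1.002388399395784}
top 55.028926663907875 315.2775815857484 197.83574515398166 [[ 0.02116367 -0.99939775 -0.02749972]
 [-0.99862979 -0.01981467 -0.04843462]
 [ 0.04786055  0.0284871  -0.99844772]] [0.02935439 0.57533017 1.10187588]
side 43.665673255564045 323.5310100043331 205.47876168803694 [[-0.95204843 -0.30562631  0.0140122 ]
 [-0.1853849   0.53984228 -0.82109851]
 [ 0.24338492 -0.7843232  -0.57061449]] [0.56732495 0.17334268 1.33115453]
```

View pics/top1.png

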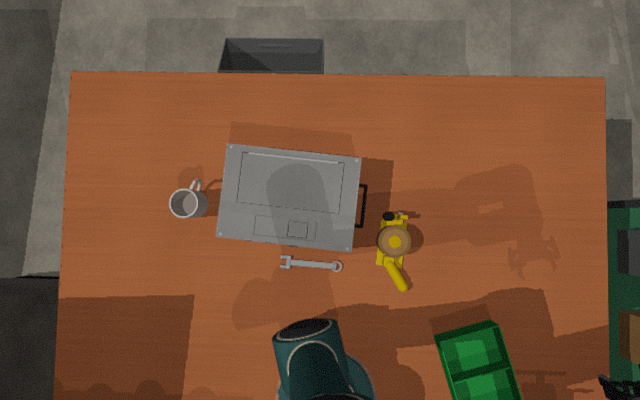

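View pics/side1.png

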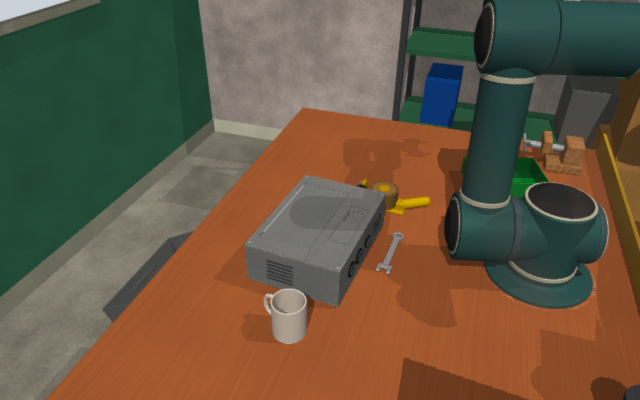

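```bash
python3 - <<'E'
from h import *
c=dict(np.load('top1.npz'))
im=c['pixels'][130:270,205:375,::-1]
cv2.imwrite('pics/top1z.png',cv2.resize(im,None,fx=4.5,fy=4.2,interpolation=cv2.INTER_CUBIC) if 0 else cv2.resize(im,None,fx=4,fy=4,interpolation=cv2.INTER_CUBIC))
c=dict(np.load('side1.npz'))
im=c['pixels'][165:310,235:400,::-1]
cv2.imwrite('pics/side1z.png',cv2.resize(im,None,fx=4,fy=4,interpolation=cv2.INTER_CUBIC))
E
```

```text
(no output)
```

View pics/top1z.png

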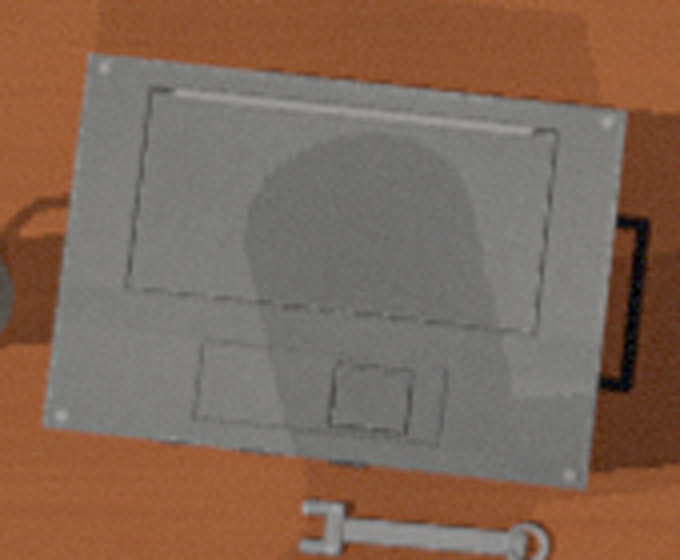

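View pics/side1z.png

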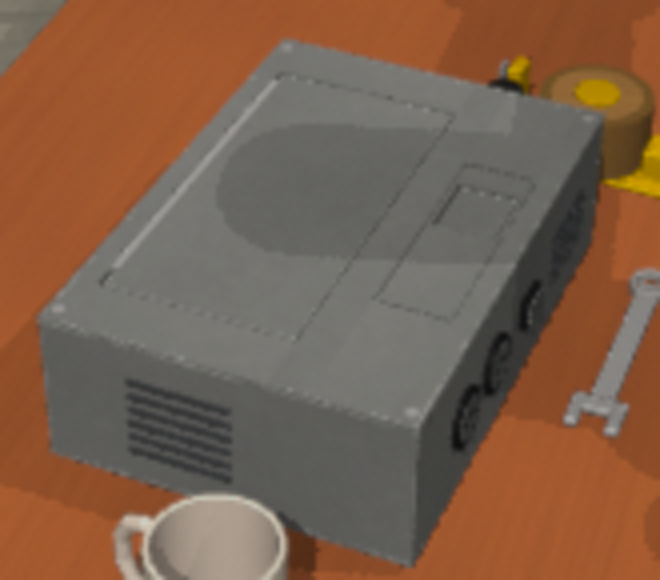

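The top crop shows the unit's deck corners at crop (90,55), (627,112), (585,488) and (45,427). The strip's seam runs from x≈200 to 447. A second seam sits around (371,399), about the size of the pad. I'll measure that one and then confirm it by touch.

```bash
python3 - <<'E'
from h import *
c=dict(np.load('top1.npz'))
f=200/np.tan(np.radians(c['fov_y'])/2)
R=c['R'];t=c['t']
def onz(u,v,zw):
    u=205+(u+.5)/4-.5; v=130+(v+.5)/4-.5
    d=R.T@np.array([(u-c['cx'])/f,(v-c['cy'])/f,1]); o=-R.T@t
    return o+d*(zw-o[2])/d[2]
for uv in [(300,240),(371,399),(250,390)]:
    print('depth',pt(c,205+uv[0]/4,130+uv[1]/4))
C=[onz(*p,.12) for p in [(90,55),(627,112),(585,488),(45,427)]]
for p in C: print(p)
m=sum(C)/4; print('ctr',m)
print('front len',np.linalg.norm(C[2]-C[3]),'side',np.linalg.norm(C[1]-C[2]),np.linalg.norm(C[0]-C[3]))
yv=(C[0]-C[1]+C[3]-C[2])[:2]; yv/=np.linalg.norm(yv); xv=np.array([yv[1],-yv[0]])
print('yaw',np.arctan2(xv[1],xv[0]))
for n,p in dict(strip=[(204,342),(447,368),(440,443),(193,418)],pad=[(333,362),(412,370),(408,435),(330,428)],wr=[(305,500),(548,540)]).items():
    P=[onz(*q,.12) for q in p]; 
    for q in P: print(n,((q-m)[:2]@xv*1000).round(1),((q-m)[:2]@yv*1000).round(1))
    q=sum(P)/4; print(n,'ctr',q,(q-m)[:2]@xv,(q-m)[:2]@yv)
from scipy.spatial.transform import Rotation as Ro
s=robot.read_state(); print(Ro.from_rotvec(s['tcp_rot']).as_matrix().round(3))
E
```

```text
depth [0.58830169 0.13155801 0.12157504]
depth [0.48472054 0.08251847 0.11782593]
depth [0.48894149 0.16216452 0.12015705]
[0.71024926 0.27633377 0.12      ]
[ 0.67805975 -0.08116715  0.12      ]
[ 0.43101356 -0.05766696  0.12      ]
[0.46259553 0.29819938 0.12      ]
ctr [0.57047953 0.10892476 0.12      ]
front len 0.3572649894034994 side 0.24816139315686372 0.24861712791366064
yaw -0.08915802346375155
strip -57.1 80.8
strip -56.4 -80.3
strip -105.6 -81.2
strip -107.5 82.2
strip ctr [0.48916865 0.11656083 0.12      ] -0.08166782984649533 0.00036582533058201756
pad -60.8 -5.4
pad -60.3 -57.6
pad -102.8 -59.8
pad -104.0 -8.4
pad ctr [0.48594115 0.08355826 0.12      ] -0.08194396834985733 -0.03279303671327725
wr -152.4 2.6
wr -160.3 -158.0
wr ctr [0.20391172 0.02272696 0.06      ] -0.35743677616654446 -0.11849460647896917
[[ 0.959  0.283 -0.   ]
 [ 0.283 -0.959  0.001]
 [ 0.    -0.001 -1.   ]]
```

The unit measures 357 x 248 mm (given 360 x 250), at a yaw of -0.089. The strip's centre comes out at (-81.7, 0.4) mm, which agrees with the given figures. The candidate pad is at unit y ≈ -33 mm. First I'll shut the fingers and turn to line up with the unit.

Call:
carry_out --pt "0 0 0 0 0 0.78" --pt "0 0 0 0 0 0.78" --pt "0 0 0 0 0 0.78" --pt "0 0 0 0 0 0.78" --pt "0 0 0 0 0 0" --gripper 1

```text
t: 0.6
tool_pos: [0.1909, -0.6473, 0.2309]
tcp_rot: [-3.138, 0.14, 0.0]
force: [-0.2, -0.5, -0.9]
grip_width: 0.148
```

Call:
carry_out --pt "0 -0.5 0 0 0 0" --pt "0.3 -1 0 0 0 0" --pt "0.3 -1 0 0 0 0" --pt "0.3 -1 0 0 0 0" --pt "0.3 -1 0 0 0 0" --pt "0.3 -1 0 0 0 0" --pt "0.3 -1 0 0 0 0" --pt "0.3 -1 0 0 0 0" --pt "0.3 -1 0 0 0 0" --pt "0.3 -1 0 0 0 0" --pt "0.3 -1 0 0 0 0" --pt "0.3 -1 0 0 0 0" --pt "0.3 -1 0 0 0 0" --pt "0.3 -1 0 0 0 0" --pt "0.3 -1 0 0 0 0" --pt "0.3 -1 0 0 0 0" --pt "0 0 0 0 0 0"

```text
t: 2.3
tool_pos: [0.3373, -0.2688, 0.2313]
tcp_rot: [3.139, -0.13, 0.001]
force: [0.5, -0.4, -0.6]
grip_width: 0.0
```

```bash
cat > rel.py <<'E'
from h import *
from scipy.spatial.transform import Rotation as Ro
s=robot.read_state(); M=Ro.from_rotvec(s['tcp_rot']).as_matrix()
print(s['t'],s['tool_pos'],s['force'],s['grip_width'],'toolx yaw',np.arctan2(M[1,0],M[0,0]))
m=np.array([.5705,.1089,.12]); a=-.089
xv=np.array([np.cos(a),np.sin(a),0]);yv=np.array([-np.sin(a),np.cos(a),0])
d=s['tool_pos']-m; print('unit frame mm',d@xv*1000,d@yv*1000,d[2]*1000)
for y in(-.033,.02):
    g=m+xv*-.082+yv*y
    print(y,'to go, units',(M.T@(g-s['tool_pos'])/.025).round(2))
E
python3 rel.py
```

```text
2.3 [ 0.33729302 -0.26876866  0.23134021] [ 0.5029572  -0.38515366 -0.63610224] 1.5997393783692333e-05 toolx yaw -0.08260911028428983
unit frame mm -198.71581647921994 -396.90192278854107 111.34020507661899
-0.033 to go, units [  4.76 -14.53   4.46]
0.02 to go, units [  4.77 -16.65   4.46]
```

Call:
carry_out --pt "0.28 -1 0 0 0 0" --pt "0.28 -1 0 0 0 0" --pt "0.28 -1 0 0 0 0" --pt "0.28 -1 0 0 0 0" --pt "0.28 -1 0 0 0 0" --pt "0.28 -1 0 0 0 0" --pt "0.28 -1 0 0 0 0" --pt "0.28 -1 0 0 0 0" --pt "0.28 -1 0 0 0 0" --pt "0.28 -1 0 0 0 0" --pt "0.28 -1 0 0 0 0" --pt "0.28 -1 0 0 0 0" --pt "0.28 -1 0 0 0 0" --pt "0.28 -1 0 0 0 0" --pt "0.28 -1 0 0 0 0" --pt "0.28 -1 0 0 0 0" --pt "0.28 -0.65 0.5 0 0 0" --pt "0 0 1 0 0 0" --pt "0 0 1 0 0 0" --pt "0 0 0.7 0 0 0"

```text
t: 4.3
tool_pos: [0.4911, 0.1327, 0.1493]
tcp_rot: [3.138, -0.134, -0.002]
force: [0.1, 0.2, -0.4]
grip_width: 0.004
```

```bash
python3 rel.py
```

```text
4.3 [0.49109594 0.13267698 0.14933578] [ 0.09882944  0.17527407 -0.35038307] 0.0035127020382905586 toolx yaw -0.08514646269129716
unit frame mm -81.20314273629366 16.62523608851744 29.335777201531354
-0.033 to go, units [-0.04  1.98  1.17]
0.02 to go, units [-0.03 -0.14  1.17]
```

Call:
carry_out --pt "0 -0.1 0.5 0 0 0" --pt "0 0 0.4 0 0 0" --pt "0 0 0 0 0 0" --pt "0 0 0.04 0 0 0" --pt "0 0 0.04 0 0 0" --pt "0 0 0.04 0 0 0" --pt "0 0 0 0 0 0"

```text
t: 5.0
tool_pos: [0.4922, 0.1354, 0.126]
tcp_rot: [-3.138, 0.138, -0.001]
force: [0.4, -0.4, 0.2]
grip_width: -0.006
```

Call:
carry_out --pt "0 0 0.04 0 0 0" --pt "0 0 0.04 0 0 0" --pt "0 0 0.04 0 0 0" --pt "0 0 0 0 0 0"

```text
t: 5.4
tool_pos: [0.492, 0.1354, 0.1226]
tcp_rot: [3.139, -0.138, -0.0]
force: [-0.1, 1.4, 0.5]
grip_width: -0.003
```

Call:
carry_out --pt "0 0 0.04 0 0 0" --pt "0 0 0 0 0 0"

```text
t: 5.6
tool_pos: [0.492, 0.1354, 0.1217]
tcp_rot: [3.139, -0.138, -0.0]
force: [-0.1, 0.3, 0.3]
grip_width: -0.0
```

Call:
carry_out --pt "0 0 0.04 0 0 0" --pt "0 0 0 0 0 0"

```text
t: 5.8
tool_pos: [0.492, 0.1355, 0.1207]
tcp_rot: [3.139, -0.138, -0.0]
force: [-0.6, 1.0, 0.9]
grip_width: -0.002
```

Call:
carry_out --pt "0 0 0.02 0 0 0" --pt "0 0 0 0 0 0"

```text
t: 6.0
tool_pos: [0.4921, 0.1355, 0.1203]
tcp_rot: [-3.139, 0.138, 0.0]
force: [-0.6, -0.1, 0.5]
grip_width: -0.004
```

Call:
carry_out --pt "0 0 0.02 0 0 0" --pt "0 0 0 0 0 0"

```text
t: 6.2
tool_pos: [0.4921, 0.1355, 0.1198]
tcp_rot: [3.139, -0.138, -0.0]
force: [0.4, 0.1, 0.6]
grip_width: -0.001
```

Call:
carry_out --pt "0 0 0.02 0 0 0" --pt "0 0 0 0 0 0"

```text
t: 6.4
tool_pos: [0.4921, 0.1355, 0.1197]
tcp_rot: [-3.139, 0.138, -0.0]
force: [-3.1, -0.8, 5.4]
grip_width: -0.002
```

At z = 0.1197 the strip is solid: 5 N with no give. Next I lift 5 mm, move to the candidate pad and feel there.

Call:
carry_out --pt "0 0 -0.2 0 0 0" --pt "-0.03 0.7 0 0 0 0" --pt "-0.03 0.7 0 0 0 0" --pt "0 0.7 0 0 0 0" --pt "0 0 0.1 0 0 0" --pt "0 0 0.08 0 0 0" --pt "0 0 0 0 0 0"

```text
t: 7.1
tool_pos: [0.4859, 0.0838, 0.1195]
tcp_rot: [-3.139, 0.137, 0.001]
force: [-1.1, -0.0, -0.1]
grip_width: 0.002
```

Call:
carry_out --pt "0 0 0.04 0 0 0" --pt "0 0 0 0 0 0"

```text
t: 7.3
tool_pos: [0.486, 0.0837, 0.1187]
tcp_rot: [3.139, -0.137, -0.0]
force: [-0.1, -0.8, 0.1]
grip_width: 0.002
```

Call:
carry_out --pt "0 0 0.02 0 0 0" --pt "0 0 0 0 0 0"

```text
t: 7.5
tool_pos: [0.486, 0.0835, 0.1183]
tcp_rot: [3.139, -0.137, -0.0]
force: [-0.5, 0.8, -0.1]
grip_width: -0.0
```

Already 1.4 mm below the strip with no force, so this is the recess. I'll go on in small steps.

Call:
carry_out --pt "0 0 0.03 0 0 0" --pt "0 0 0 0 0 0"

```text
t: 7.7
tool_pos: [0.4861, 0.0834, 0.1177]
tcp_rot: [-3.138, 0.137, -0.0]
force: [-0.2, -0.5, 0.9]
grip_width: 0.003
```

Call:
carry_out --pt "0 0 0.04 0 0 0" --pt "0 0 0 0 0 0"

```text
t: 7.9
tool_pos: [0.4861, 0.0834, 0.1167]
tcp_rot: [-3.138, 0.138, -0.0]
force: [-0.3, 1.3, 3.1]
grip_width: -0.001
```

It gives about 1 mm at 3 N, so this is the pad. I'll press to about 4 mm and hold.

Call:
carry_out --pt "0 0 0.04 0 0 0" --pt "0 0 0.04 0 0 0" --pt "0 0 0.04 0 0 0" --pt "0 0 0 0 0 0" --pt "0 0 0 0 0 0" --pt "0 0 0 0 0 0" --pt "0 0 0 0 0 0" --pt "0 0 0 0 0 0"

```text
t: 8.7
tool_pos: [0.4861, 0.0833, 0.1137]
tcp_rot: [-3.138, 0.138, -0.0]
force: [-0.2, 0.8, 3.8]
grip_width: -0.003
```

```bash
python3 - <<'E'
from h import *
c=cam('side'); save(c,'side2.png')
E
```

```text
(no output)
```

View pics/side2.png

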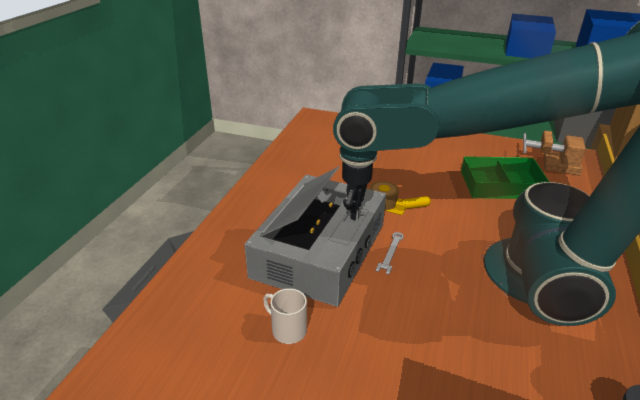

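The side picture shows the hatch rising: its free edge is near (335,172), with the open battery bay at (300,225). I'll take the hand straight up, then back.

Call:
carry_out --pt "0 0 -0.2 0 0 0" --pt "0 0 -0.6 0 0 0" --pt "0 0 -1 0 0 0" --pt "0 0 -1 0 0 0" --pt "0 0 -1 0 0 0" --pt "-0.3 0.5 -1 0 0 0" --pt "-0.5 0.8 -0.5 0 0 0" --pt "-0.5 1 0 0 0 0" --pt "-0.5 1 0 0 0 0" --pt "-0.5 1 0 0 0 0" --pt "0 1 0 0 0 0" --pt "0 1 0 0 0 0" --pt "0 1 0 0 0 0" --pt "0 0 0 0 0 0" --pt "0 0 0 0 0 0" --pt "0 0 0 0 0 0" --pt "0 0 0 0 0 0" --pt "0 0 0 0 0 0"

```text
t: 10.55
tool_pos: [0.4128, -0.0929, 0.2461]
tcp_rot: [-3.139, 0.136, 0.0]
force: [-0.2, 0.6, 0.2]
grip_width: -0.001
```

```bash
python3 rel.py; python3 - <<'E'
from h import *
for n in('side','top'):
    c=cam(n); save(c,n+'3.png'); np.savez(n+'3.npz',**c)
E
```

```text
10.55 [ 0.41280592 -0.09292797  0.24613547] [-0.1739625   0.56087862  0.19965525] -0.0005438045493233727 toolx yaw -0.08661086637831823
unit frame mm -139.13095946237257 -215.0454138239123 126.1354701319693
-0.033 to go, units [ 2.3  -7.28  5.05]
0.02 to go, units [ 2.31 -9.4   5.05]
```

View pics/side3.png

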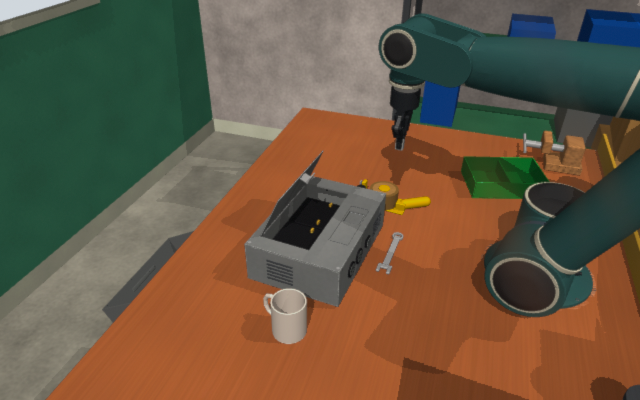

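View pics/top3.png

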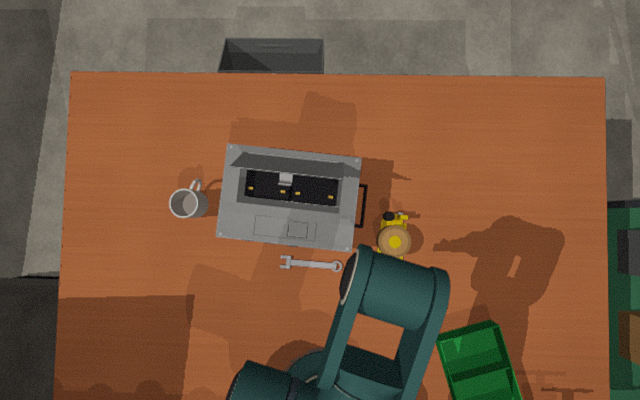

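The hatch stands open, with its edge at side (320,155). The unit, mug at top (188,203), wrench at (312,264) and tape gun are all where they were, and the hand is clear. I'll let it settle for a second and then measure the hatch angle.

Call:
carry_out --pt "0 0 0 0 0 0" --pt "0 0 0 0 0 0" --pt "0 0 0 0 0 0" --pt "0 0 0 0 0 0" --pt "0 0 0 0 0 0" --pt "0 0 0 0 0 0" --pt "0 0 0 0 0 0" --pt "0 0 0 0 0 0" --pt "0 0 0 0 0 0" --pt "0 0 0 0 0 0" --pt "0 0 0 0 0 0" --pt "0 0 0 0 0 0"

```text
t: 11.85
tool_pos: [0.4128, -0.0935, 0.2461]
tcp_rot: [-3.139, 0.138, -0.0]
force: [0.4, -0.4, -0.2]
grip_width: -0.003
```

```bash
python3 - <<'E'
from h import *
c=cam('top'); save(c,'top4.png')
m=np.array([.5705,.1089,.0]); a=-.089
xv=np.array([np.cos(a),np.sin(a),0]);yv=np.array([-np.sin(a),np.cos(a),0])
vv,uu=np.mgrid[140:215,220:365]
P=np.array([pt(c,u,v) for u,v in zip(uu.ravel(),vv.ravel())])-m
X,Y,Z=P@xv,P@yv,P[:,2]
k=(np.abs(Y)<.11)&(Z>.135)&(Z<.3)
p=np.polyfit(X[k],Z[k],1); print(k.sum(),'angle',np.arctan(-p[0]),'zmax',Z[k].max())
z=c['z_map']; print('pad',[pt(c,u,v)[2].round(4) for u,v in[(297,229),(299,231),(260,226)]])
a0=np.load('top1.npz')['pixels'].astype(int)
for n,(y0,y1,x0,x1) in dict(mug=(175,225,160,212),wr=(250,278,275,346),unitL=(140,245,212,235)).items():
    d=np.abs(c['pixels'].astype(int)-a0)[y0:y1,x0:x1].max(2); print(n,(d>40).mean())
E
```

```text
1470 angle 1.0463803243644971 zmax 0.24376649624223085
pad [np.float64(0.1177), np.float64(0.1191), np.float64(0.1187)]
mug 0.0
wr 0.01710261569416499
unitL 0.004554865424430642
```

```bash
python3 -c "
from bench import robot
print(robot.hand_in()); print(robot.read_state()['t'])"
```

```text
the job is handed in; nothing more can be done
None
the job is handed in; nothing more can be done
```

The hatch is open and standing by itself. I handed the job in at about 12 s of the 42 s allowed; no verdict is reported.

**What I did:**
- I located the unit in the top picture, where a fine seam on the strip suggested the pad was at about unit y = -33 mm.
- With shut fingers I touched the plain strip lightly. It was solid at z = 0.1197, with about 5 N and no give.
- I didn't slide along the whole strip. I went to the seam's position, felt the 2 mm recess, and the pad gave at about 3 N.
- I pressed it about 4 mm in at about 4 N and held it for roughly 0.5 s. The hatch sprang up and I took the hand away.

**Last checks:**
- **Hatch angle:** a line fitted to the depth map gave about 1.05 rad. The height of the raised edge suggested about 1.26 rad. These disagree, but both are above the 0.95 needed and lie either side of the 1.15 stop.
- **Hatch at rest:** I waited over 3 s after releasing it, but did not measure its speed.
- **Pad:** two depth readings on the pad face gave 0.1177 and 0.1191, against 0.118 expected at rest. That fits it having sprung back.
- **Surroundings:** the mug, wrench and the unit's left edge matched the first picture. I judged the tape gun by eye only, as the arm partly hid it from above.
- **Hand:** clear of everything, with the wrist force within noise.

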